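# Find the stamped crate and push it to the dispatch line

## Robot

A 6-joint arm with a two-finger parallel gripper is mounted at the origin on a cart in front of the work surface, level with it; the furniture and walls round the work are solid. World frame = base frame: x ahead of the robot, y to its left, z up, the work surface at z = 0. Lengths are in m, angles in rad, forces in N, time in s.
With the tool pointing down it reaches from about 0.3 to 0.875 m from the base axis. Payload 6.4 kg.
Tool frame: the origin (TCP) lies midway between the tips of the shut fingers; the grasp point (between the pads) lies 19 mm behind it; x points along the fingers, y is the direction in which the jaws open and shut, and the axes are right-handed (so a half turn about x gives the same grasp; the last joint's range is limited). The gripper opens to 85 mm and grips with 20 to 120 N. Pads are 22 mm wide; open, the fingers measure 114 mm over their backs; the gripper's body (76 mm by 85 mm) begins 54 mm behind the grasp point. The pads swing forward as they close: fully open they stand 13 mm farther back than shut.
Start: joints at [-1.496, 0.181, 1.607, -0, 1.354, -0.206], TCP at [0.159, -0.552, 0.231] pointing down, gripper open.
Joint ranges: [-2.99, 2.99], [-0.89, 2.07], [0.3, 2.58], [-1.14, 4.28], [0, 2.63], [-3.12, 3.12]. Speed limits (rad/s): [2.57, 2.57, 3.01, 3.14, 3.14, 3.14].

## Interface

Orientations are given as a unit quaternion [w, x, y, z].
In Python, from bench import ctrl gives the robot as it stands.
- The arm moves only by the tool servo_tool, never from a script. Its argument "targets" is a list of rows, each a list of 7 numbers: the turn, a rotation vector about the tool's x, y, z in rad, then the shift along the tool's x, y, z in mm, then the opening, from -1 (shut) to 1 (fully open). A call has exactly 8 rows; each row is the pose to reach, as a shift and turn from the pose measured when the call began, along the tool's axes at that moment; what a row does not reach only later rows make up. A row lasts 1/8 s, in which the tool goes at most 62.5 mm and 10.7 degrees, less where a joint would pass 70% of its speed; a pose out of reach is approached as far as the arm can. A call with a gripper value outside its range is refused whole. The fingers move at their own pace and stop on an object; the grip force is fixed at half the most. Time passes only in rows, so rows that repeat a pose let the fingers close, or fill a call up. It gives the time, the measured TCP pose, the force and the opening at its end, in the units of the state.
- ctrl.get_obs(): the state, without advancing time (a new reading comes with each control period).
- ctrl.camera(name): name is "side" or "top" or "wrist"; returns a dict with "pixels" (480x640x3 uint8, blue, green, red), "intrinsics" (3x3 intrinsics, pixels), "D" ([k1, k2, p1, p2, k3] as OpenCV has them; the pictures are not rectified), "R" (3x3) and "t" (3): a world point X has camera coordinates R X + t; the wrist camera has in their place "tool_from_camera" (4x4, takes a point from camera to tool coordinates, whose origin is the TCP and whose axes are the tool frame's). Camera axes: x right, y down, z forward; pixel columns grow to the right and rows downward; lengths in m; the calibration is good to about 2 mm. A picture is of the moment at which its call begins: read the wrist's pose just before it. There is no depth.
- ctrl.hand_in(): hands the job in, once; it reports no verdict.
The state is a dict: "time_s": time; "q": joint angles; "dq": joint speeds; "joint_efforts": joint torques, N m; "eef_pos": TCP position; "eef_rot": TCP orientation; "wrist_force": force on the tool from outside, world axes, zero at the start; "torque": the same for the moment, N m; "opening": opening from 0.0 (shut) to 1.0 (fully open).
Only numpy, scipy, OpenCV 4.12 (cv2) and the standard library are available. Lean on these libraries where they do the work, as an engineer would, in place of code of your own. Each camera call takes 0.05 s, during which the arm holds its last target.

## Task

One of the two blue crates has a red stamp underneath. Without gripping or lifting anything, first tip both crates over away from you with your fingertips, so that each lies on its back wall with its underside facing you; then push the stamped one sideways, its underside still towards you, until the yellow dispatch line runs under its middle. Leave the other crate lying clear of the line, and do not disturb anything else.

Things in the scene. Friction and masses are not known exactly. Their poses are not given: they have to be found in the camera images.
- crate_1: one of two like crates: open blue plastic crate, empty, 0.25-0.5 kg: 90 mm deep (own x) x 120 wide (y) x 110 tall (z), walls 5; starts upright, x away from the robot +-0.2 rad. Origin: centre of its underside, z up through its open top. Non-slip plastic: pushed within 20 mm of its top it tips, not slides, about its back bottom edge; past ~50 degrees it falls on its back wall and stays
- crate_2: the other, outwardly identical crate, same sizes, origin, axes and behaviour as crate_1. Lying on its back, either is 90 mm tall, its underside faces the robot and its origin is 45 mm above the table
- stamp (a point): the stamp: a red disc 48 mm across on a white disc 66 mm across, in the middle of the underside of one of the two crates (this point coincides with that crate's origin); the other crate's underside is bare blue. Which crate stands on the left varies
- crate_1_mid (a point): centre of crate_1's bulk, 55 mm above its underside along its own z (55 mm beyond its underside once it lies on its back); the centre of mass lies about 10 mm nearer the underside
- crate_2_mid (a point): the same point of crate_2
- crate_1_back (a point): centre of the outer face of crate_1's back wall (45 mm along its x, 55 mm along its z); at table height once it lies on its back
- crate_2_back (a point): the same point of crate_2
- crate_1_edge (a point): middle of crate_1's back bottom edge (45 mm along its x from its origin), the edge it tips about; it stays at table height all the time unless the crate is lifted
- crate_2_edge (a point): the same point of crate_2
- line: the dispatch line: a flat yellow tape strip on the table, 24 mm wide, 170 mm long, too thin to catch on, midway between the crates and running away from the robot. Origin at its centre; x points along it away from the robot, y across it to the left
- nozzle: bystander: a pale piping nozzle, upright cone 33 mm across and 44 mm tall, standing beyond the crates, origin under its centre
- jar_lid: bystander: a gold jar lid 54 mm across, 12 mm thick, lying beyond the crates, origin under its centre
- tally_counter: bystander: a black tally counter 46 x 62 x 28 mm, to the right of the crates, origin under its centre
- shaker: bystander: a shaker with a cream body and dark cap, 58 mm across, 101 mm tall, on the right, origin under its centre
- measure_cup: bystander: a cream measuring cup, 66 mm wide, 124 mm long with its handle, 60 mm tall, at the far right, origin under its middle

How it is judged:
On the way:
1. both crates lie on their backs, undersides towards the robot, both still clear of the dispatch line (height (world z) of each of crate_1_back, crate_2_back below 0.012 m and angle between crate_1's own z axis and vertical between 1.45 and 1.69 rad and angle between the z axis of each of crate_1, crate_2 and the x axis of line, either way round below 0.8 rad and angle between crate_2's own z axis and vertical between 1.45 and 1.69 rad and (y of crate_1_mid in the frame of line above 0.07 m or y of crate_1_mid in the frame of line below -0.07 m) and (y of crate_2_mid in the frame of line above 0.07 m or y of crate_2_mid in the frame of line below -0.07 m)), for 0.2 s.
At the end, for the whole second after the job is handed in: Both crates lie at rest on their back walls (within about 7 degrees), undersides towards the robot (within 0.8 rad); the line runs under the stamped crate's middle to within 20 mm, within 80 mm of the middle of the line's length; the bare crate's middle is at least 70 mm from the line (height (world z) of each of crate_1_back, crate_2_back below 0.012 m and angle between crate_1's own z axis and vertical between 1.45 and 1.69 rad and angle between the z axis of each of crate_1, crate_2 and the x axis of line, either way round below 0.8 rad and angle between crate_2's own z axis and vertical between 1.45 and 1.69 rad and y of crate_1_mid in the frame of line between -0.02 and 0.02 m and x of crate_1_mid in the frame of line between -0.08 and 0.08 m and (y of crate_2_mid in the frame of line above 0.07 m or y of crate_2_mid in the frame of line below -0.07 m) and linear speed of each of crate_1, crate_2 below 0.01 m/s); the robot touches nothing.
It fails at once if a crate is lifted: its back bottom edge leaves the table by more than 20 mm (height (world z) of any of crate_1_edge, crate_2_edge above 0.02 m).
It fails at once if the bare crate is pushed to the line (not (y of crate_2_mid in the frame of line above 0.065 m or y of crate_2_mid in the frame of line below -0.065 m)).
It fails at once if a bystander is moved by more than 20 mm or knocked over (distance of any of nozzle, jar_lid, tally_counter, shaker, measure_cup from where it was at the start of the episode above 0.02 m or angle between any of nozzle, jar_lid, tally_counter, shaker, measure_cup's own z axis and vertical above 0.4 rad).
It also fails if it takes over 67 s, if anything falls off the work surface, if the arm or the gripper's body presses on something with over 40 N, if the wrist force passes 120 N, or if a joint passes its speed limit or range.

## Working session

There is one attempt and no reset: what is moved stays moved. The work goes in short steps, Python scripts to look and compute and a tool call to move; the robot and the scene stay as the last step left them, time stands still between calls to the robot, and variables do not carry over. Pictures are saved under pics/ and viewed, and the job is handed in when it is done.

Besides the shell and the picture viewer there is one more tool, called in YAML: its name, and indented under it one key for each argument. servo_tool: Moves the arm, as the interface text tells. Its arguments: {"type":"object","properties":{"targets":{"type":"array","items":{"type":"array","items":{"type":"number"}}}},"required":["targets"]}

```bash
ls; mkdir -p pics; python3 - <<'E'
from bench import ctrl
import cv2
o=ctrl.get_obs();print(o)
for n in ["side","top"]:
    c=ctrl.camera(n);cv2.imwrite(f"pics/{n}0.png",c["pixels"]);print(n,c["intrinsics"],c["D"],c["R"],c["t"])
E
```

```text
pics
{'time_s': 0.0, 'q': array([-1.49626772e+00,  1.81530722e-01,  1.60799286e+00,  4.14896836e-05,
        1.35376137e+00, -2.06280940e-01]), 'dq': array([-0.00184344, -0.00048117, -0.00186554, -0.00087994, -0.00048653,
        0.00014435]), 'joint_efforts': array([-1.25733950e-03, -4.44878018e+01, -3.51334226e+01, -4.47968114e-04,
        9.23057698e-03, -8.64727703e-07]), 'eef_pos': array([ 0.15935156, -0.55192711,  0.23039726]), 'eef_rot': array([ 0.09835604,  0.70020232,  0.09954819, -0.70009496]), 'wrist_force': array([ 0.90419328, -0.25900599,  0.22560862]), 'torque': array([0.02015627, 0.00259065, 0.02485796]), 'opening': 0.9972881377389541}
side [[533.19842942   0.         314.32302306]
 [  0.         533.19842942 226.09080692]
 [  0.           0.           1.        ]] [-0.10238055  0.          0.          0.          0.        ] [[-0.93277546 -0.35941362  0.02741883]
 [-0.17425538  0.38303551 -0.90714875]
 [ 0.31553923 -0.85094397 -0.41991588]] [0.52280898 0.18865121 1.18131192]
top [[507.88073539   0.         326.47393168]
 [  0.         507.88073539 239.18706872]
 [  0.           0.           1.        ]] [0.03019095 0.         0.         0.         0.        ] [[ 0.00624034 -0.99996705 -0.00519129]
 [-0.99898702 -0.0060027  -0.04459716]
 [ 0.04456453  0.00546433 -0.99899156]] [-0.06221966  0.59231863  1.23089443]
```

View pics/side0.png

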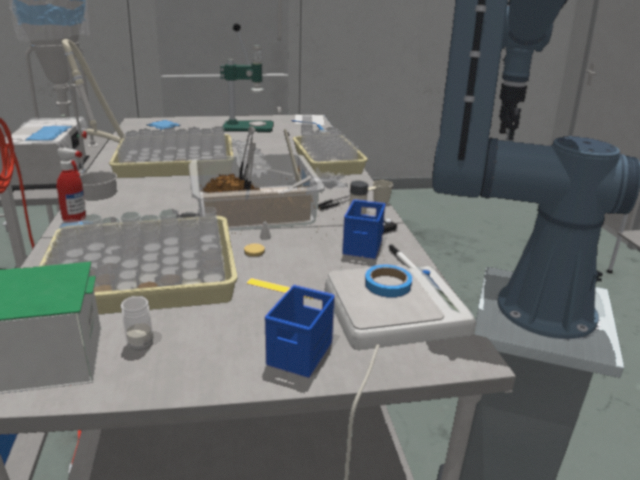

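View pics/top0.png

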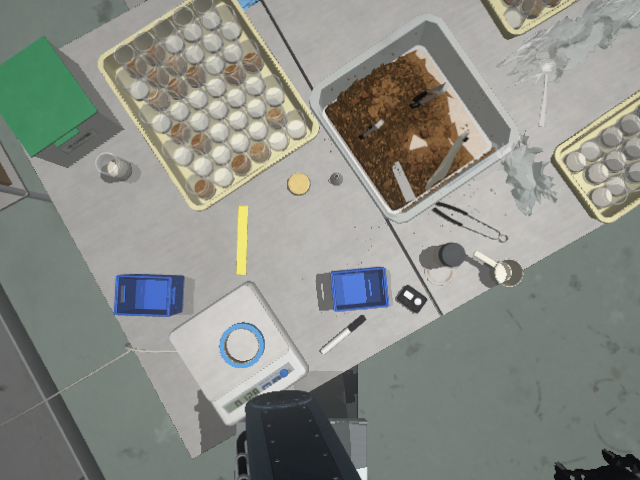

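```bash
cat > h.py <<'E'
import numpy as np,cv2
from bench import ctrl
from scipy.spatial.transform import Rotation as Rn
def ray(c,uv):
    p=cv2.undistortPoints(np.array(uv,float).reshape(-1,1,2),c["intrinsics"],c["D"]).reshape(-1,2)
    return np.c_[p,np.ones(len(p))]
def toz(c,uv,z):
    d=ray(c,uv)@c["R"]; o=-c["R"].T@c["t"]
    return o+d*((z-o[2])/d[:,2])[:,None]
def proj(c,X):
    return cv2.projectPoints(np.array(X,float).reshape(-1,1,3),cv2.Rodrigues(c["R"])[0],c["t"],c["intrinsics"],c["D"])[0].reshape(-1,2)
def crop(c,x0,y0,w,h,s,f):
    cv2.imwrite(f,cv2.resize(c["pixels"][y0:y0+h,x0:x0+w],None,fx=s,fy=s,interpolation=cv2.INTER_CUBIC))
def pose():
    o=ctrl.get_obs();q=o["eef_rot"];return o["eef_pos"],Rn.from_quat(np.r_[q[1:],q[0]]),o
E
python3 - <<'E'
from h import *
c=ctrl.camera("top")
crop(c,100,190,320,140,2.5,"pics/t1.png")
c=ctrl.camera("side")
crop(c,230,180,200,200,3,"pics/s1.png")
p,R,o=pose();print(R.as_matrix())
E
```

```text
[[-6.98451068e-05  2.77140240e-01 -9.60829476e-01]
 [ 1.08267918e-03 -9.60828894e-01 -2.77140151e-01]
 [-9.99999411e-01 -1.05962695e-03 -2.32944771e-04]]
```

View pics/t1.png

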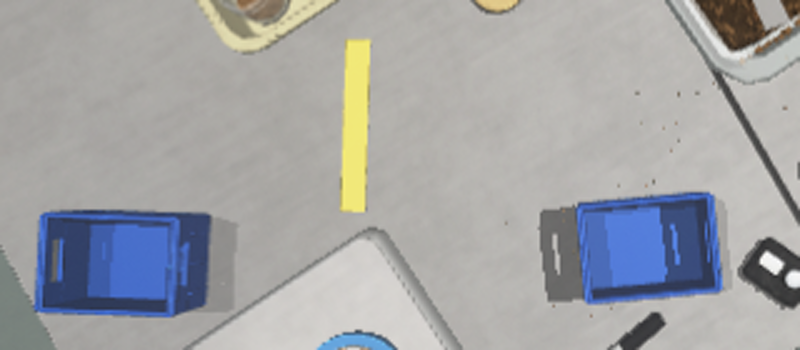

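View pics/s1.png

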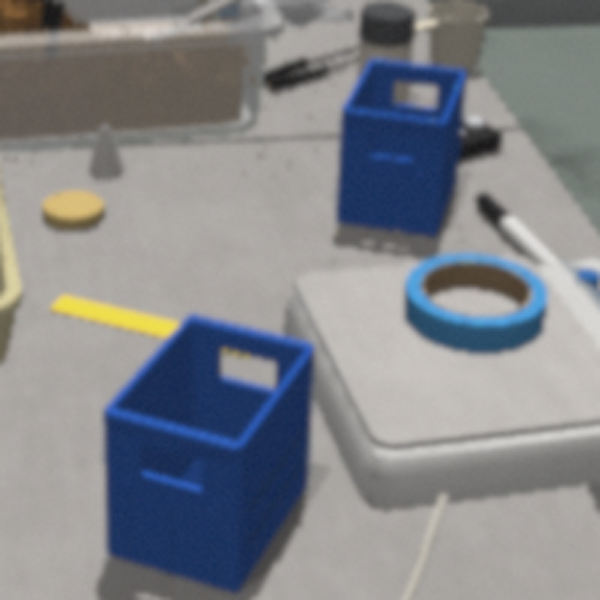

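```bash
python3 - <<'E'
from h import *
c=ctrl.camera("top")
f=lambda l:np.array(l)/2.5+[100,190]
L=toz(c,f([(42,213),(180,214),(172,315),(36,311)]),.11)
Rr=toz(c,f([(578,206),(712,193),(721,290),(589,303)]),.11)
T=toz(c,f([(346,40),(370,40),(366,212),(341,211)]),0)
for n,P in(("L",L),("R",Rr),("T",T)):
    print(n,P.mean(0).round(4));print(P[:,:2].round(4).tolist())
    d=P[0]+P[1]-P[2]-P[3];print("yaw",np.arctan2(d[1],d[0]),"depth",np.linalg.norm(d)/2,"width",np.linalg.norm(P[0]+P[3]-P[1]-P[2])/2)
# other things
uv=[(299,184),(336,179),(410,298),(247,283),(170,335),(305,365),(360,318),(323,352),(268,150),(205,207),(315,128),(395,220)]
print(toz(c,uv,0)[:,:2].round(3).tolist())
E
```

```text
L [0.4601 0.3513 0.11  ]
[[0.5046, 0.4109], [0.5043, 0.2876], [0.4141, 0.2928], [0.4172, 0.4139]]
yaw -0.045610065024977595 depth 0.0889080723947101 width 0.12219040359252452
R [ 0.4764 -0.1351  0.11  ]
[[0.5136, -0.0702], [0.5261, -0.1908], [0.4393, -0.1989], [0.4268, -0.0806]]
yaw 0.1060323060139995 depth 0.08724061719108461 width 0.12004818609428894
T [0.5895 0.1497 0.    ]
[[0.6744, 0.1606], [0.6746, 0.1368], [0.5041, 0.1385], [0.505, 0.1631]]
yaw -0.01254072664135104 depth 0.1699345772940898 width 0.024239211025854086
[[0.73, 0.011], [0.743, -0.081], [0.45, -0.265], [0.484, 0.137], [0.356, 0.323], [0.285, -0.008], [0.4, -0.142], [0.317, -0.052], [0.815, 0.089], [0.671, 0.243], [0.871, -0.028], [0.642, -0.228]]
```

```bash
cat >> h.py <<'E'
def go(tx,ty,tz,psi):
    "psi: tool y=(sin,-cos), z=-(cos,sin)"
    p,R,o=pose()
    s,c=np.sin(psi),np.cos(psi)
    D=Rn.from_matrix(np.array([[0,s,-c],[0,-c,-s],[-1,0,0]]))
    rv=(R.inv()*D).as_rotvec(); sh=R.inv().apply(np.array([tx,ty,tz])-p)*1000
    print("t",o["time_s"],"pos",p.round(4),"turn",rv.round(3),"shift",sh.round(1))
E
python3 - <<'E'
from h import *
go(.38,-.145,.23,.106)
c=ctrl.camera("side");print(-c["R"].T@c["t"])
E
```

```text
t 0.25 pos [ 0.1593 -0.5522  0.2309] turn [ 0.175 -0.     0.001] shift [   1.2 -330.1 -324.9]
[0.14778662 1.12087481 0.65285154]
```

servo_tool:
  targets:
    - [0.02,0,0,0,-40,-40,0]
    - [0.04,0,0,0,-82,-81,0]
    - [0.06,0,0,0,-124,-122,0]
    - [0.09,0,0,0,-165,-162,0]
    - [0.11,0,0,0,-206,-203,0]
    - [0.13,0,0,0,-248,-244,0]
    - [0.16,0,0,1,-290,-285,0]
    - [0.175,0,0,1,-330,-325,0]

```text
time_s: 1.3
eef_pos: [0.3808, -0.1434, 0.2305]
eef_rot: [0.037, 0.706, 0.037, -0.706]
wrist_force: [0.6, -0.9, -0.1]
opening: 0.498
```

```bash
python3 - <<'E'
from h import *
go(.383,-.145,.092,.106)
print(pose()[2]["opening"],pose()[2]["q"])
E
```

```text
t 1.3 pos [ 0.3808 -0.1434  0.2305] turn [-0.001 -0.001 -0.   ] shift [138.5   1.8  -1.9]
0.49800459026818356 [-6.54358042e-01 -2.20682887e-01  2.00288220e+00  5.32444074e-04
  1.35857862e+00  8.11455041e-01]
```

servo_tool:
  targets:
    - [0,0,0,20,0,0,0]
    - [0,0,0,45,1,-1,0]
    - [0,0,0,75,2,-2,0]
    - [0,0,0,105,2,-2,0]
    - [0,0,0,128,2,-2,0]
    - [0,0,0,138,2,-2,0]
    - [0,0,0,138,2,-2,0]
    - [0,0,0,138,2,-2,0]

```text
time_s: 2.3
eef_pos: [0.3838, -0.1457, 0.0934]
eef_rot: [0.038, 0.707, 0.037, -0.705]
wrist_force: [0.4, -0.5, -0.0]
opening: 0.496
```

```bash
python3 - <<'E'
from h import *
c=ctrl.camera("side");crop(c,300,130,180,150,4,"pics/s2.png")
c=ctrl.camera("top");crop(c,280,220,180,150,4,"pics/t2.png")
E
```

```text
(no output)
```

View pics/s2.png

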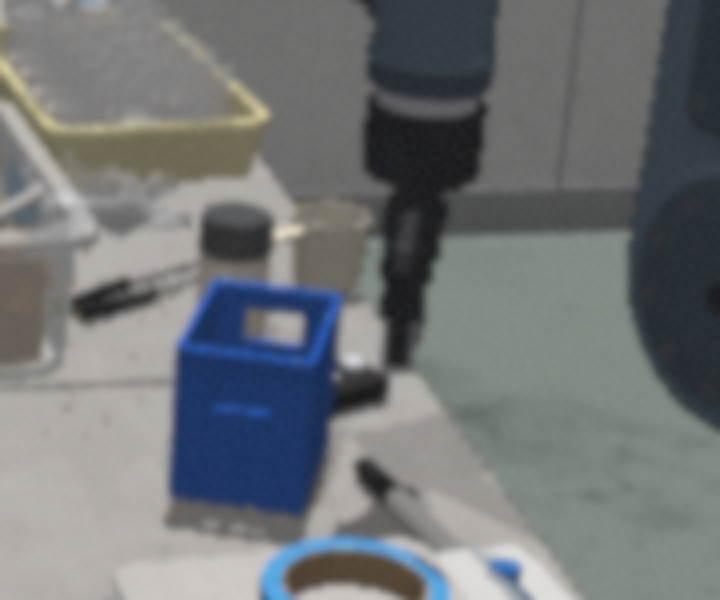

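View pics/t2.png

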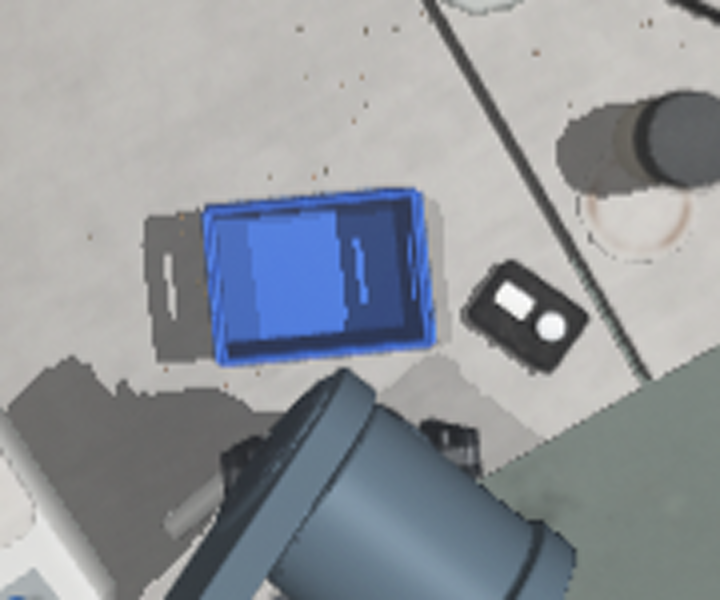

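servo_tool:
  targets:
    - [0,0,0,0,0,-12,0]
    - [0,0,0,0,0,-24,0]
    - [0,0,0,0,0,-36,0]
    - [0,0,0,0,0,-47,0]
    - [0,0,0,0,0,-58,0]
    - [0,0,0,0,0,-68,0]
    - [0,0,0,-1,0,-77,0]
    - [0,0,0,-2,0,-86,0]

```text
time_s: 3.4
eef_pos: [0.471, -0.1392, 0.1032]
eef_rot: [0.04, 0.707, 0.035, -0.705]
wrist_force: [-22.7, 3.6, 61.6]
opening: 0.502
```

```bash
python3 - <<'E'
from h import *
c=ctrl.camera("side");crop(c,300,130,180,150,4,"pics/s3.png")
E
```

```text
(no output)
```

View pics/s3.png

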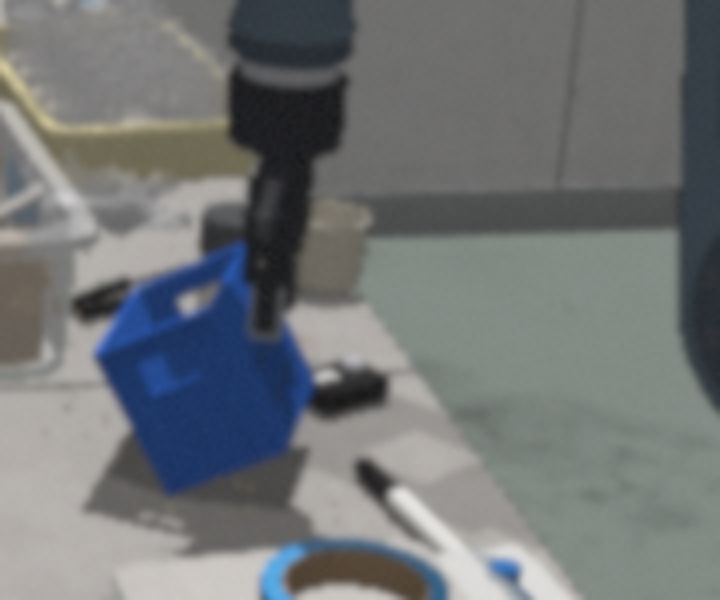

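servo_tool:
  targets:
    - [0,0,0,-4,0,2,0]
    - [0,0,0,-10,0,2,0]
    - [0,0,0,-17,0,1,0]
    - [0,0,0,-24,0,0,0]
    - [0,0,0,-28,0,-3,0]
    - [0,0,0,-30,0,-8,0]
    - [0,0,0,-31,0,-13,0]
    - [0,0,0,-32,0,-18,0]

```text
time_s: 4.45
eef_pos: [0.4912, -0.137, 0.1357]
eef_rot: [0.04, 0.708, 0.035, -0.704]
wrist_force: [0.2, -0.2, 0.2]
opening: 0.5
```

```bash
python3 - <<'E'
from h import *
c=ctrl.camera("side");crop(c,300,130,180,150,4,"pics/s4.png")
E
```

```text
(no output)
```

View pics/s4.png

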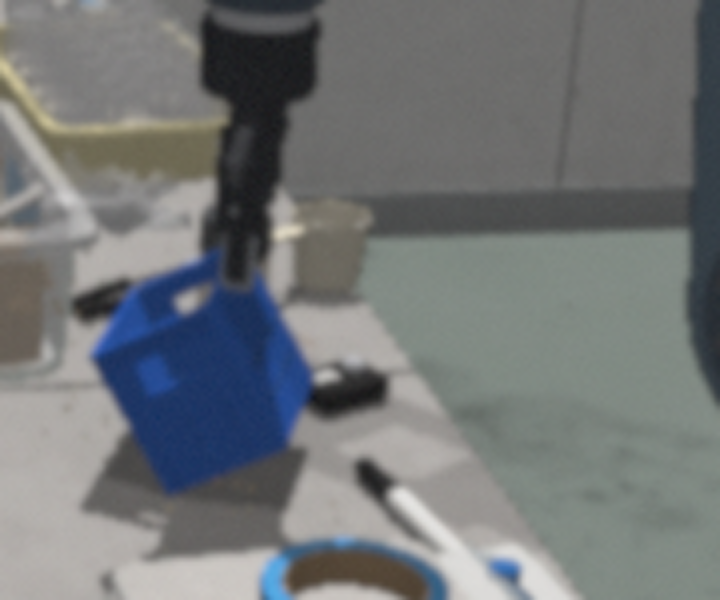

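servo_tool:
  targets:
    - [0,0,0,4,0,-3,0]
    - [0,0,0,4,0,-9,0]
    - [0,0,0,3,0,-15,0]
    - [0,0,0,2,0,-21,0]
    - [0,0,0,2,0,-27,0]
    - [0,0,0,2,0,-33,0]
    - [0,0,0,2,0,-38,0]
    - [0,0,0,2,0,-38,0]

```text
time_s: 5.5
eef_pos: [0.5299, -0.133, 0.1341]
eef_rot: [0.04, 0.709, 0.035, -0.703]
wrist_force: [0.6, 1.0, -0.1]
opening: 0.501
```

```bash
python3 - <<'E'
from h import *
c=ctrl.camera("side");crop(c,300,130,180,150,4,"pics/s5.png")
E
```

```text
(no output)
```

View pics/s5.png

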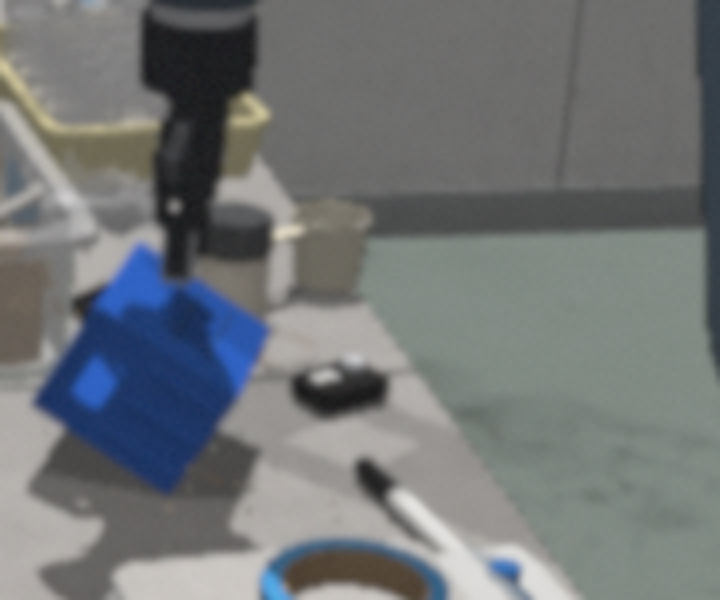

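servo_tool:
  targets:
    - [0,0,0,0,0,0,0]
    - [0,0,0,-10,0,0,0]
    - [0,0,0,-25,0,5,0]
    - [0,0,0,-45,0,10,0]
    - [0,0,0,-70,0,15,0]
    - [0,0,0,-90,0,20,0]
    - [0,0,0,-100,0,25,0]
    - [0,0,0,-100,0,30,0]

```text
time_s: 6.55
eef_pos: [0.4991, -0.1358, 0.235]
eef_rot: [0.04, 0.709, 0.035, -0.703]
wrist_force: [1.1, -0.1, -0.1]
opening: 0.501
```

```bash
python3 - <<'E'
from h import *
c=ctrl.camera("side");crop(c,220,130,260,200,3,"pics/s6.png")
c=ctrl.camera("top");crop(c,90,160,400,200,2,"pics/t6.png")
E
```

```text
(no output)
```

View pics/s6.png

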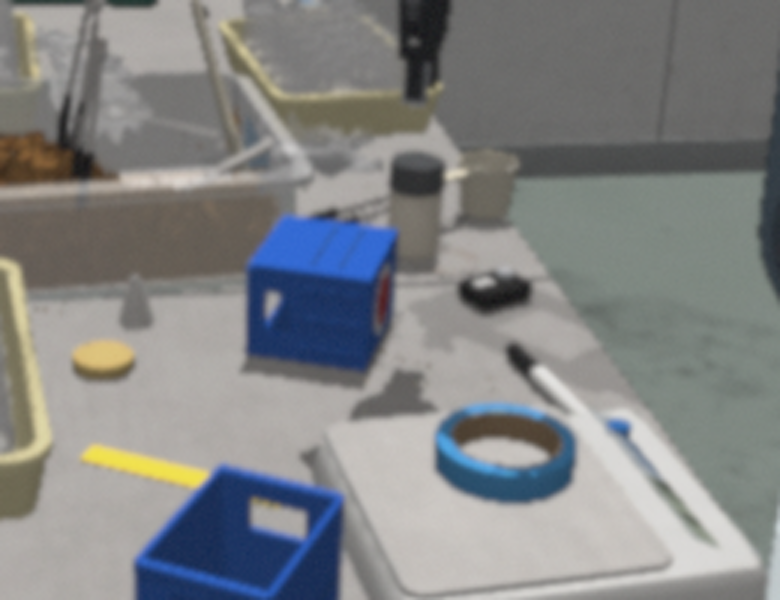

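View pics/t6.png

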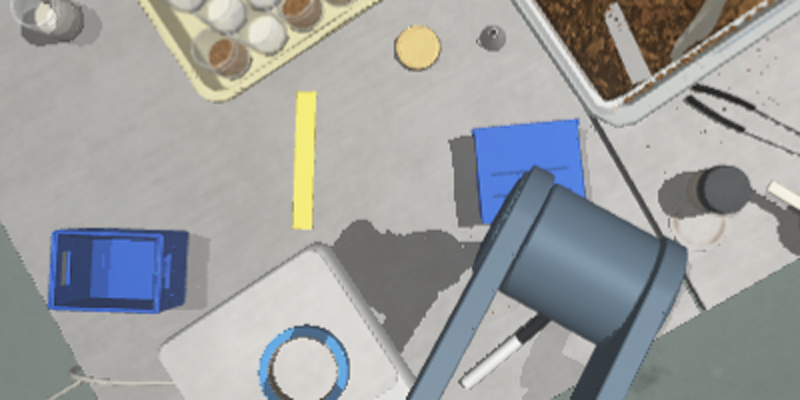

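```bash
python3 - <<'E'
from h import *
go(.37,.355,.235,-.046)
E
```

```text
t 6.65 pos [ 0.4982 -0.1354  0.2334] turn [ 0.152 -0.006 -0.007] shift [  -5.6 -501.2   75.6]
```

servo_tool:
  targets:
    - [-0.0,0,0,0,-25,10,0]
    - [0.02,0,0,0,-65,20,0]
    - [0.04,0,0,0,-110,30,0]
    - [0.06,0,0,-2,-160,38,0]
    - [0.08,0,0,-3,-210,46,0]
    - [0.1,0,0,-4,-260,54,0]
    - [0.13,-0.006,-0.007,-5,-310,62,0]
    - [0.15,-0.006,-0.007,-6,-360,70,0]

```text
time_s: 7.65
eef_pos: [0.3895, 0.2166, 0.2356]
eef_rot: [0.016, -0.707, 0.016, 0.707]
wrist_force: [1.6, 0.2, -0.5]
opening: 0.497
```

```bash
python3 - <<'E'
from h import *
go(.37,.355,.096,-.046)
E
```

```text
t 7.65 pos [0.3895 0.2166 0.2356] turn [0.001 0.001 0.   ] shift [ 139.7 -137.4   25.6]
```

servo_tool:
  targets:
    - [0,0,0,0,-35,8,0]
    - [0,0,0,10,-75,16,0]
    - [0,0,0,30,-110,22,0]
    - [0,0,0,60,-130,25,0]
    - [0,0,0,95,-137,26,0]
    - [0,0,0,125,-137,26,0]
    - [0,0,0,139,-137,26,0]
    - [0,0,0,140,-137,26,0]

```text
time_s: 8.65
eef_pos: [0.3688, 0.3541, 0.0946]
eef_rot: [0.016, -0.706, 0.016, 0.708]
wrist_force: [-0.2, 0.1, -0.5]
opening: 0.504
```

```bash
python3 - <<'E'
from h import *
go(.404,.354,.096,-.046)
c=ctrl.camera("side");crop(c,220,180,260,200,3,"pics/s7.png")
E
```

```text
t 8.65 pos [0.3688 0.3541 0.0946] turn [ 0.001  0.003 -0.001] shift [ -1.5  -1.5 -35.1]
```

View pics/s7.png

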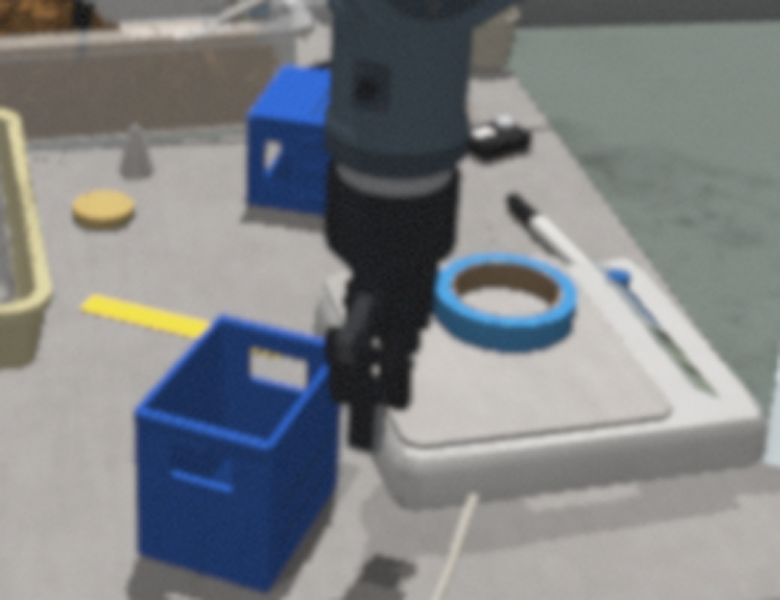

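servo_tool:
  targets:
    - [0,0,0,-1,-1,-17,0]
    - [0,0,0,-2,-1,-34,0]
    - [0,0,0,-7,-1,-42,0]
    - [0,0,0,-13,-1,-51,0]
    - [0,0,0,-19,-1,-60,0]
    - [0,0,0,-24,-1,-70,0]
    - [0,0,0,-28,-1,-80,0]
    - [0,0,0,-31,-1,-90,0]

```text
time_s: 9.7
eef_pos: [0.4605, 0.3512, 0.1266]
eef_rot: [0.016, -0.707, 0.016, 0.707]
wrist_force: [-0.8, 0.3, -0.4]
opening: 0.502
```

```bash
python3 - <<'E'
from h import *
c=ctrl.camera("side");crop(c,220,180,260,200,3,"pics/s8.png")
E
```

```text
(no output)
```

View pics/s8.png

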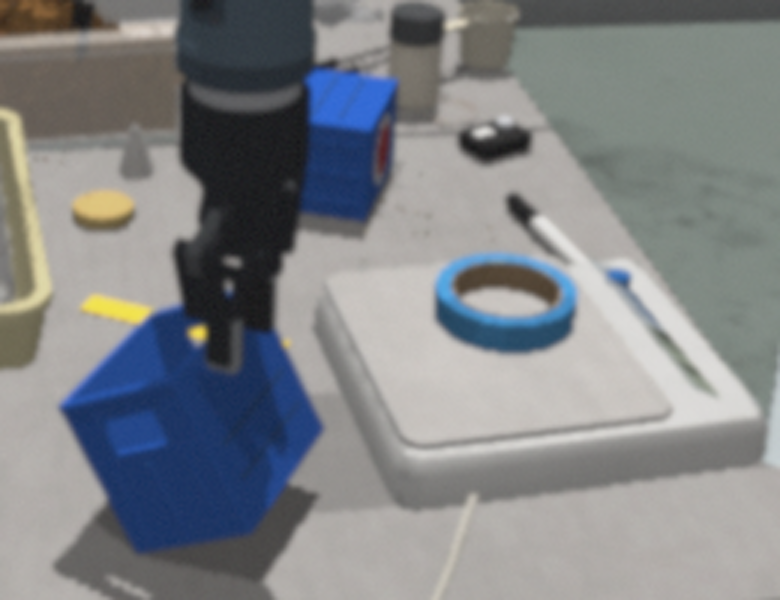

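Clean arc, about 30° tipped, force near zero. Continue.

servo_tool:
  targets:
    - [0,0,0,-2,0,-8,0]
    - [0,0,0,-3,0,-17,0]
    - [0,0,0,-4,0,-26,0]
    - [0,0,0,-4,0,-35,0]
    - [0,0,0,-3,0,-44,0]
    - [0,0,0,-2,0,-53,0]
    - [0,0,0,-2,0,-62,0]
    - [0,0,0,-2,0,-66,0]

```text
time_s: 10.75
eef_pos: [0.5285, 0.3481, 0.1292]
eef_rot: [-0.016, 0.707, -0.016, -0.707]
wrist_force: [0.1, -1.3, -0.3]
opening: 0.504
```

servo_tool:
  targets:
    - [0,0,0,0,0,0,0]
    - [0,0,0,-5,0,0,0]
    - [0,0,0,-15,0,2,0]
    - [0,0,0,-35,0,15,0]
    - [0,0,0,-60,0,40,0]
    - [0,0,0,-85,0,70,0]
    - [0,0,0,-100,0,100,0]
    - [0,0,0,-105,0,130,0]

```text
time_s: 11.75
eef_pos: [0.3981, 0.3546, 0.2365]
eef_rot: [-0.017, 0.708, -0.016, -0.706]
wrist_force: [-0.4, 0.3, -0.7]
opening: 0.498
```

```bash
python3 - <<'E'
from h import *
c=ctrl.camera("side");crop(c,220,130,260,200,3,"pics/s9.png")
c=ctrl.camera("top");crop(c,90,160,400,200,2,"pics/t9.png")
E
```

```text
(no output)
```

View pics/s9.png

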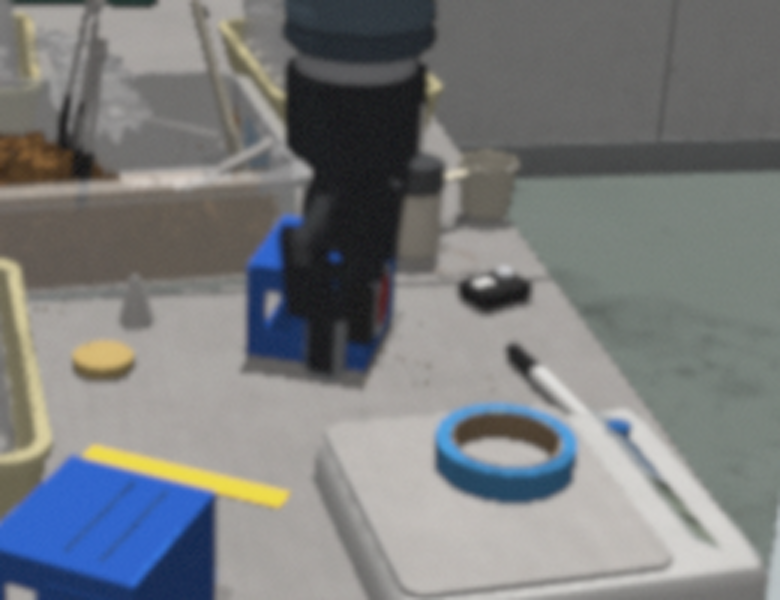

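View pics/t9.png

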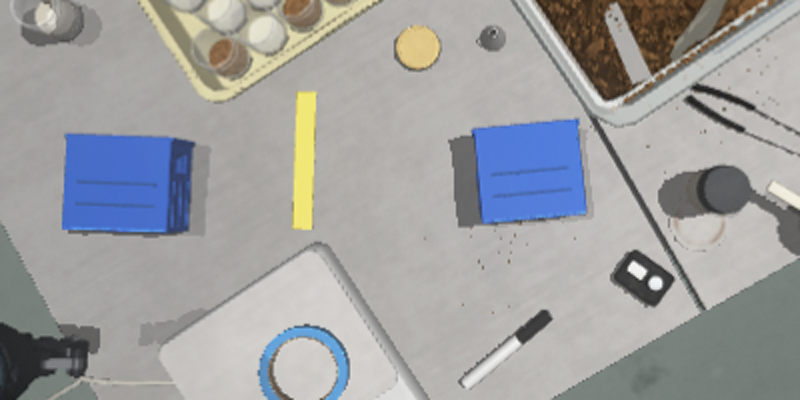

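```bash
python3 - <<'E'
from h import *
c=ctrl.camera("top")
crop(c,290,200,110,90,7,"pics/t10.png")
f=lambda l:np.array(l)/2+[90,160]
for l in ([(472,128),(577,119),(586,215),(484,224)],[(66,134),(170,137),(167,233),(63,230)]):
    P=toz(c,f(l),.09);print(P.mean(0).round(4),P[:,:2].round(3).tolist())
    d=P[0]+P[1]-P[2]-P[3];print("yaw",np.arctan2(d[1],d[0]),"len",np.linalg.norm(d)/2,"width",np.linalg.norm(P[0]+P[3]-P[1]-P[2])/2)
print(toz(c,[(90+592/2,160+116/2),(90+612/2,160+124/2)],.1))
E
```

```text
[ 0.5747 -0.1243  0.09  ] [[0.624, -0.058], [0.635, -0.178], [0.525, -0.189], [0.514, -0.072]]
yaw 0.11259034699620779 len 0.1108368107943474 width 0.11919284805894793
[0.5581 0.349  0.09  ] [[0.614, 0.408], [0.612, 0.289], [0.502, 0.29], [0.505, 0.409]]
yaw -0.008711888545347584 len 0.1099375187338259 width 0.11856051855987662
[[ 0.63797296 -0.19446647  0.1       ]
 [ 0.62895861 -0.21722761  0.1       ]]
```

View pics/t10.png

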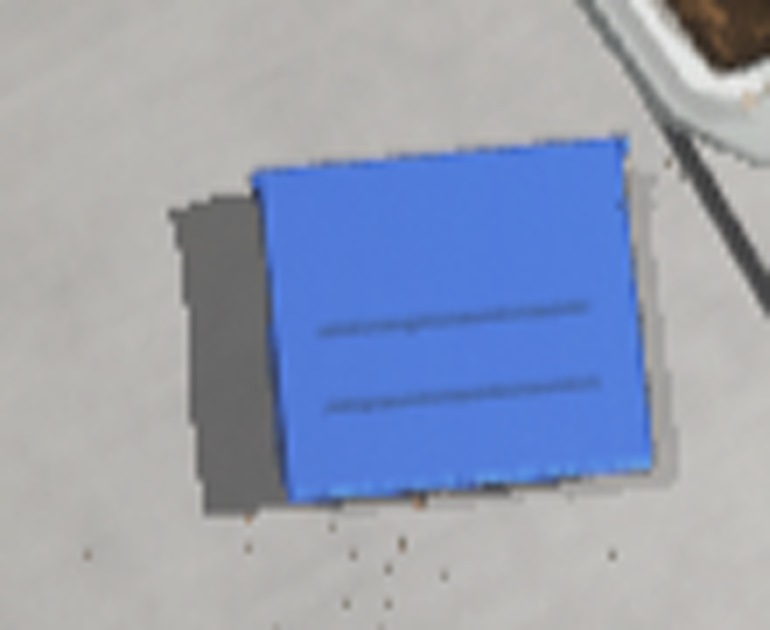

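```bash
python3 - <<'E'
from h import *
go(.555,-.225,.24,1.68)
E
```

```text
t 11.9 pos [0.3978 0.3546 0.2356] turn [-1.725e+00 -3.000e-03 -1.000e-03] shift [  -4.8  572.  -182.9]
```

servo_tool:
  targets:
    - [-0.1,0,0,-5,25,-10,0]
    - [-0.25,0,0,-5,65,-20,0]
    - [-0.4,0,0,-5,115,-35,0]
    - [-0.55,0,0,-5,165,-50,0]
    - [-0.7,0,0,-5,215,-67,0]
    - [-0.85,0,0,-5,265,-84,0]
    - [-1.0,0,0,-5,315,-100,0]
    - [-1.15,0,0,-5,365,-116,0]

```text
time_s: 12.9
eef_pos: [0.4983, -0.0177, 0.2407]
eef_rot: [0.373, 0.602, 0.372, -0.6]
wrist_force: [0.1, 0.9, 0.1]
opening: 0.5
```

```bash
python3 - <<'E'
from h import *
go(.555,-.225,.24,1.68)
E
```

```text
t 12.9 pos [ 0.4983 -0.0177  0.2407] turn [-0.57  -0.002 -0.004] shift [  0.7 143.  160.5]
```

servo_tool:
  targets:
    - [-0.12,0,0,0,24,27,0]
    - [-0.26,0,0,0,55,62,0]
    - [-0.4,0,0,0,85,95,0]
    - [-0.5,0,0,0,112,126,0]
    - [-0.57,0,0,0,133,149,0]
    - [-0.57,0,0,0,143,160,0]
    - [-0.57,0,0,0,143,160,0]
    - [-0.57,0,0,0,143,160,0]

```text
time_s: 13.9
eef_pos: [0.555, -0.2236, 0.2406]
eef_rot: [0.527, 0.473, 0.526, -0.471]
wrist_force: [-0.3, 0.0, -1.2]
opening: 0.499
```

```bash
python3 - <<'E'
from h import *
go(.555,-.222,.026,1.68)
c=ctrl.camera("side");crop(c,220,130,260,200,3,"pics/s11.png")
c=ctrl.camera("wrist");cv2.imwrite("pics/w11.png",c["pixels"])
E
```

```text
t 13.9 pos [ 0.555  -0.2236  0.2406] turn [-0.    -0.001 -0.004] shift [214.6  -0.6  -1.3]
```

View pics/s11.png

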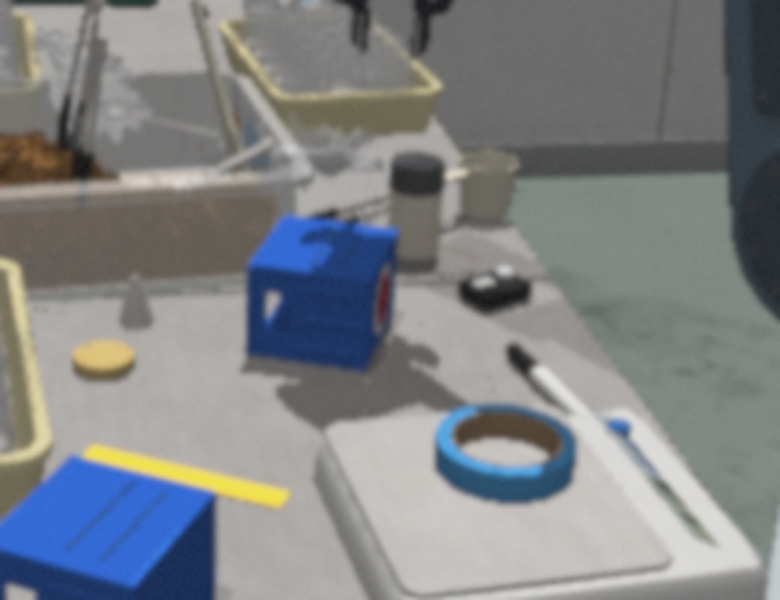

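View pics/w11.png

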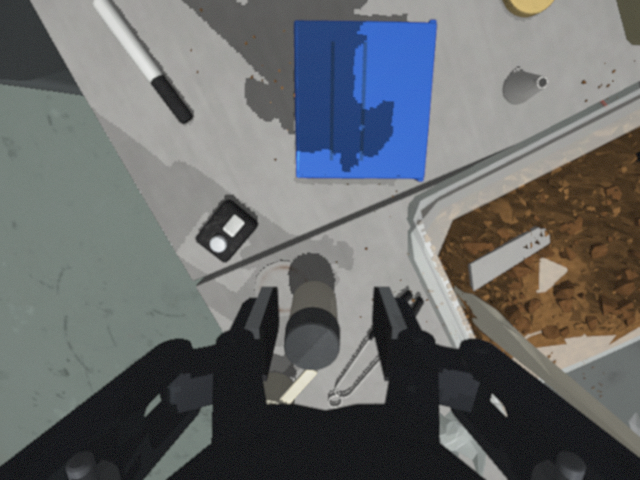

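```bash
python3 - <<'E'
from h import *
p,R,o=pose()
c=ctrl.camera("wrist");T=np.linalg.inv(c["tool_from_camera"])
def pw(X):
    X=R.inv().apply(np.array(X,float)-p); Y=X@T[:3,:3].T+T[:3,3]
    return cv2.projectPoints(Y.reshape(-1,1,3),np.zeros(3),np.zeros(3),c["intrinsics"],c["D"])[0].reshape(-1,2)
im=c["pixels"].copy()
# finger footprint at z=.03 and body footprint at z=.1
for hx,hy,z,col in((.04,.011,.03,(0,255,255)),(.0425,.0425,.1,(0,0,255)),(.057,.011,.07,(0,255,0))):
    pts=np.array([(sx*hx,sy*hy) for sx,sy in((1,1),(1,-1),(-1,-1),(-1,1))])
    s,co=np.sin(.11),np.cos(.11)
    W=[(.555+a*co-b*s,-.222+a*s+b*co,z) for a,b in pts]
    cv2.polylines(im,[pw(W).astype(int)],True,col,1)
# shaker top center from wrist: back-project ~(312,343) at z=.101
def wz(uv,z):
    d=ray(c,uv)@np.linalg.inv(T)[:3,:3].T; o_=np.linalg.inv(T)[:3,3]
    d=R.apply(d); oo=R.apply(o_)+p
    return oo+d*((z-oo[2])/d[:,2])[:,None]
print("shaker",wz([(312,343)],.101)); print("bin corner",wz([(415,215),(412,235)],.1)); print("crate R side",wz([(297,177),(424,178)],.09)); print("tally",wz([(255,215),(228,255)],.028))
cv2.imwrite("pics/w12.png",im)
E
```

```text
shaker [[ 0.55584588 -0.33952845  0.101     ]]
bin corner [[ 0.63042104 -0.20614772  0.1       ]
 [ 0.63110194 -0.22387094  0.1       ]]
crate R side [[ 0.52769075 -0.18652602  0.09      ]
 [ 0.63513837 -0.17548869  0.09      ]]
tally [[ 0.48295015 -0.23928575  0.028     ]
 [ 0.45560464 -0.28756849  0.028     ]]
```

View pics/w12.png

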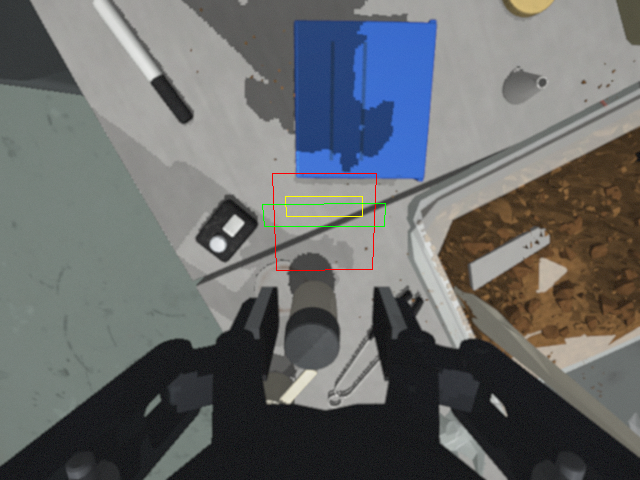

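servo_tool:
  targets:
    - [0,0,0,25,0,0,0]
    - [0,0,0,60,0,0,0]
    - [0,0,0,100,0,0,0]
    - [0,0,0,140,0,0,0]
    - [0,0,0,175,0,0,0]
    - [0,0,0,200,0,0,0]
    - [0,0,0,212,0,0,0]
    - [0,0,0,214,0,0,0]

```text
time_s: 15.05
eef_pos: [0.5559, -0.2228, 0.0267]
eef_rot: [0.527, 0.473, 0.526, -0.47]
wrist_force: [0.0, 0.1, 0.0]
opening: 0.5
```

```bash
python3 - <<'E'
from h import *
go(.555,-.1,.026,1.68)
c=ctrl.camera("side");crop(c,220,100,260,200,3,"pics/s13.png")
c=ctrl.camera("top");crop(c,90,160,400,200,2,"pics/t13.png")
E
```

```text
t 15.05 pos [ 0.5559 -0.2228  0.0267] turn [ 0.001 -0.001 -0.004] shift [   0.9   12.6 -122.1]
```

View pics/s13.png

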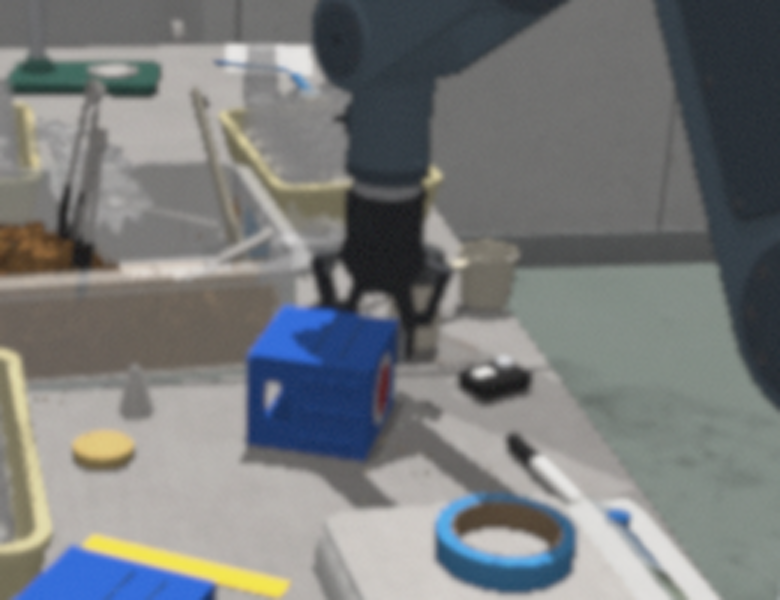

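View pics/t13.png

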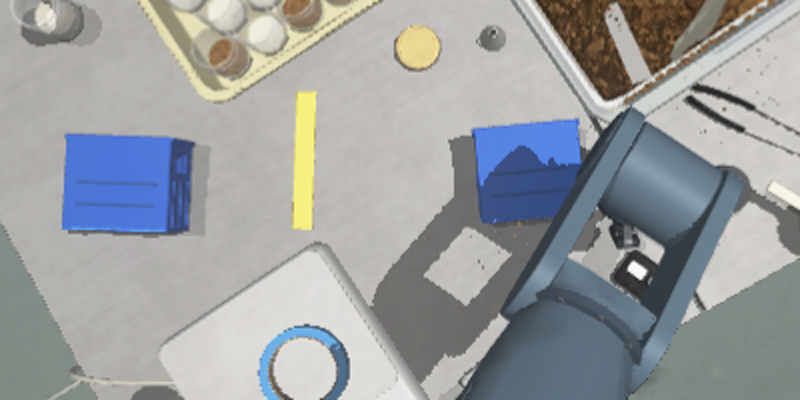

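servo_tool:
  targets:
    - [0,0,0,0,1,-10,0]
    - [0,0,0,0,2,-20,0]
    - [0,0,0,0,3,-30,0]
    - [0,0,0,0,5,-45,0]
    - [0,0,0,0,7,-60,0]
    - [0,0,0,0,8,-75,0]
    - [0,0,0,0,10,-90,0]
    - [0,0,0,0,11,-100,0]

```text
time_s: 16.15
eef_pos: [0.5572, -0.1226, 0.0286]
eef_rot: [0.529, 0.473, 0.525, -0.47]
wrist_force: [0.1, -5.9, 3.2]
opening: 0.499
```

```bash
python3 - <<'E'
from h import *
go(.557,.04,.026,1.68)
c=ctrl.camera("side");crop(c,220,100,260,200,3,"pics/s14.png")
c=ctrl.camera("top");crop(c,90,160,400,200,2,"pics/t14.png")
E
```

```text
t 16.15 pos [ 0.5572 -0.1226  0.0286] turn [ 0.002  0.002 -0.006] shift [   2.4   17.8 -161.6]
```

View pics/s14.png

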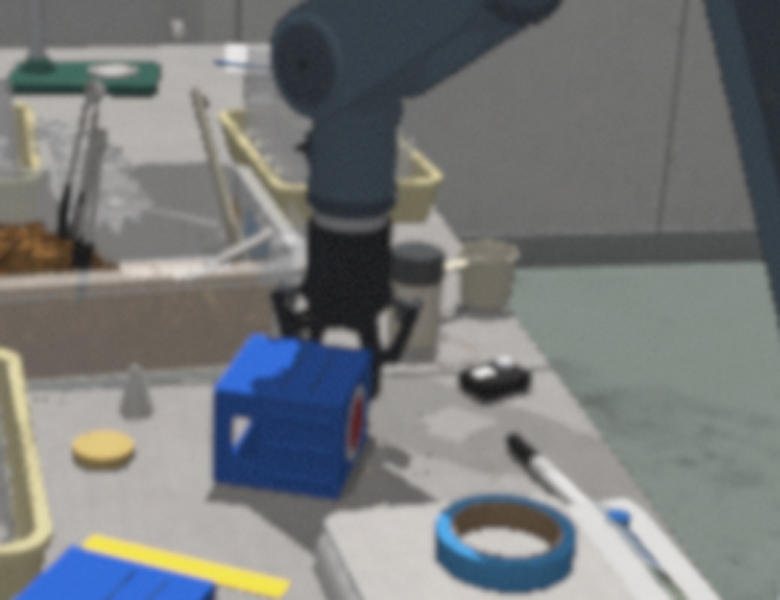

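View pics/t14.png

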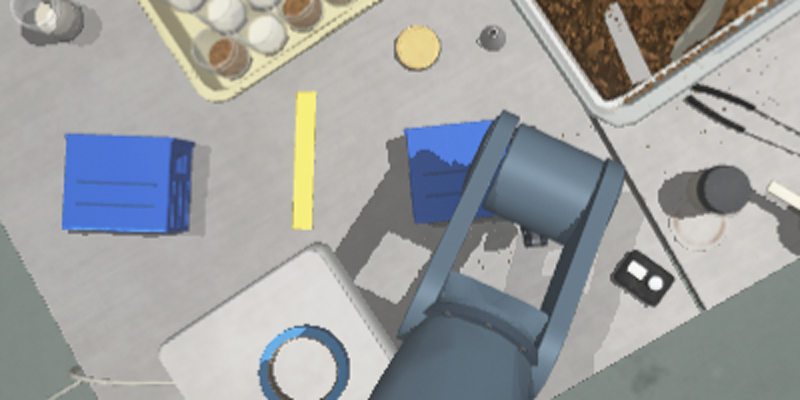

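servo_tool:
  targets:
    - [0,0,0,1,2,-15,0]
    - [0,0,0,1,4,-34,0]
    - [0,0,0,1,6,-54,0]
    - [0,0,0,1,8,-74,0]
    - [0,0,0,1,10,-94,0]
    - [0,0,0,1,13,-114,0]
    - [0,0,0,1,15,-132,0]
    - [0,0,0,1,16,-145,0]

```text
time_s: 17.25
eef_pos: [0.5573, 0.0239, 0.028]
eef_rot: [0.529, 0.473, 0.525, -0.47]
wrist_force: [1.1, -8.2, 5.0]
opening: 0.504
```

```bash
python3 - <<'E'
from h import *
go(.557,.077,.027,1.68)
c=ctrl.camera("side");crop(c,180,100,260,200,3,"pics/s15.png")
c=ctrl.camera("top");crop(c,170,190,180,110,4,"pics/t15.png")
E
```

```text
t 17.25 pos [0.5573 0.0239 0.028 ] turn [ 0.002  0.002 -0.007] shift [  0.9   5.6 -52.8]
```

View pics/s15.png

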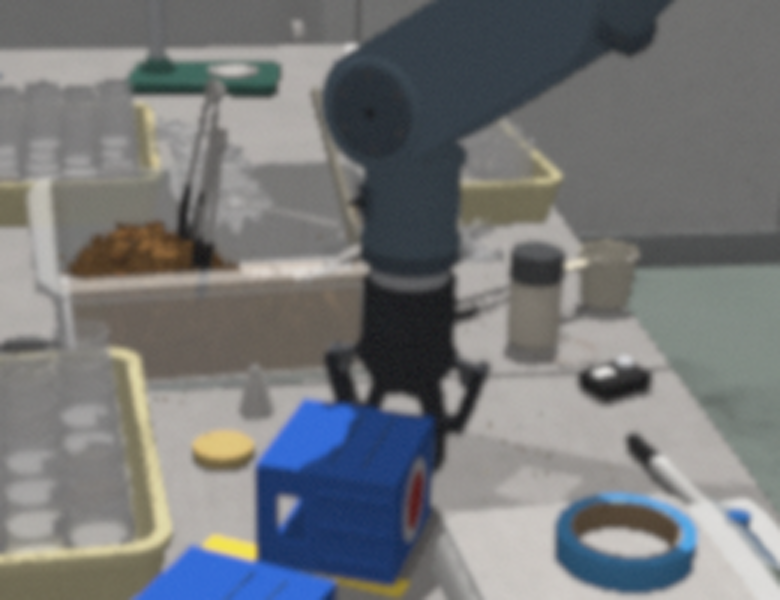

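View pics/t15.png

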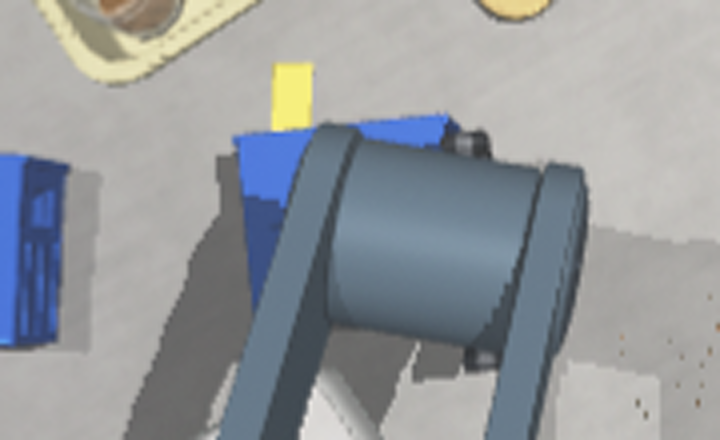

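```bash
python3 - <<'E'
from h import *
c=ctrl.camera("top")
P=toz(c,np.array([(236,136),(446,117)])/4+[170,190],.09);print(P)
m=P.mean(0)[:2];d=P[0]-P[1];y=np.arctan2(-d[0],d[1]);print(np.linalg.norm(d),y,m-.055*np.array([np.cos(y),np.sin(y)]))
E
```

```text
[[0.62287887 0.16543283 0.09      ]
 [0.63457532 0.04480785 0.09      ]]
0.12119073368144553 0.096663240331202 [0.57398385 0.09981214]
```

servo_tool:
  targets:
    - [0,0,0,0,1,-9,0]
    - [0,0,0,0,2,-19,0]
    - [0,0,0,0,3,-29,0]
    - [0,0,0,0,4,-38,0]
    - [0,0,0,0,5,-45,0]
    - [0,0,0,0,5,-49,0]
    - [0,0,0,0,5,-50,0]
    - [0,0,0,0,5,-50,0]

```text
time_s: 18.4
eef_pos: [0.556, 0.0743, 0.0275]
eef_rot: [0.528, 0.473, 0.526, -0.47]
wrist_force: [0.7, -5.8, 2.3]
opening: 0.497
```

servo_tool:
  targets:
    - [0,0,0,0,0,6,0]
    - [0,0,0,0,0,20,0]
    - [0,0,0,0,0,40,0]
    - [0,0,0,-10,0,60,0]
    - [0,0,0,-40,0,80,0]
    - [0,0,0,-80,0,100,0]
    - [0,0,0,-130,0,130,0]
    - [0,0,0,-180,0,160,0]

```text
time_s: 19.4
eef_pos: [0.5726, -0.0869, 0.2099]
eef_rot: [0.529, 0.473, 0.525, -0.47]
wrist_force: [0.1, -0.2, -0.7]
opening: 0.5
```

servo_tool:
  targets:
    - [0,0,0,0,-10,15,0]
    - [0,0,0,0,-30,40,0]
    - [0,0,0,0,-60,70,0]
    - [0,0,0,0,-90,100,0]
    - [0,0,0,0,-120,130,0]
    - [0,0,0,0,-140,150,0]
    - [0,0,0,0,-150,160,0]
    - [0,0,0,0,-150,160,0]

```text
time_s: 20.4
eef_pos: [0.4406, -0.2629, 0.2088]
eef_rot: [0.528, 0.474, 0.525, -0.47]
wrist_force: [-0.8, -0.0, 0.2]
opening: 0.501
```

```bash
python3 - <<'E'
from h import *
c=ctrl.camera("side");cv2.imwrite("pics/s16.png",c["pixels"])
c=ctrl.camera("top");crop(c,90,180,270,130,2.9,"pics/t16.png")
E
```

```text
(no output)
```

View pics/s16.png

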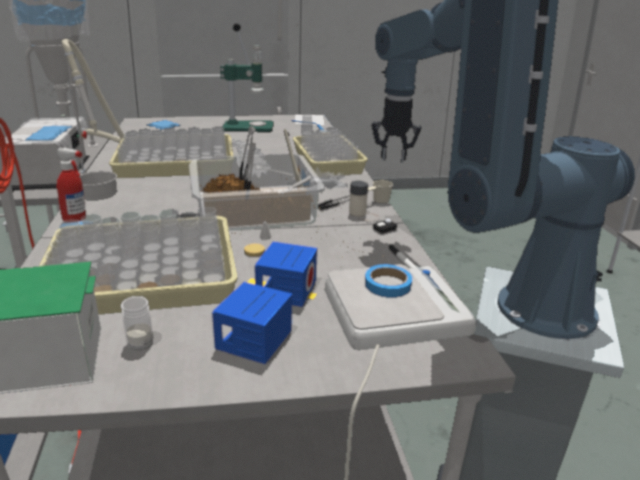

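View pics/t16.png

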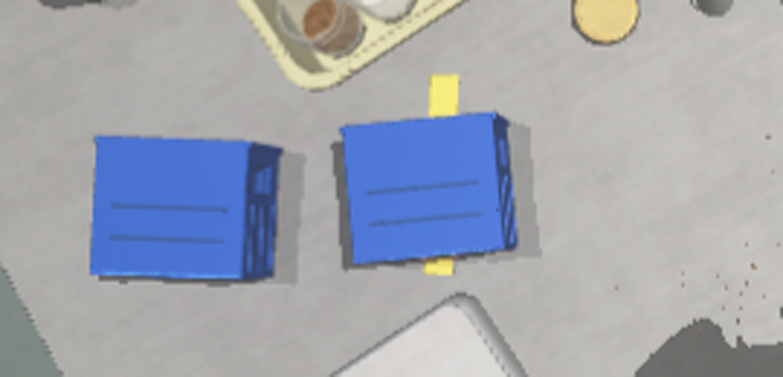

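```bash
python3 - <<'E'
from h import *
c=ctrl.camera("top")
for q in ([(342,128),(493,114),(507,251),(355,265)],[(95,137),(249,141),(244,280),(91,276)]):
    P=toz(c,np.array(q)/2.9+[90,180],.09);m=P.mean(0)
    d=P[0]+P[1]-P[2]-P[3];print(m,"yaw",np.arctan2(d[1],d[0]),"line y",m[1]-.1497+.0125*(m[0]-.5895),"line x",m[0]-.5895, np.linalg.norm(d)/2)
E
```

```text
[0.57397591 0.14793565 0.09      ] yaw 0.11228820060600363 line y -0.0019584030719629734 line x -0.015524090207884478 0.10913066836849555
[0.55778778 0.34831824 0.09      ] yaw -0.009859407145807198 line y 0.19822184212483113 line x -0.031712220294579097 0.10977917459935062
```

Within 2 mm of the line; the bare crate is 198 mm away. The arm is clear of everything.

```bash
python3 -c "
from bench import ctrl
print(ctrl.get_obs()['time_s'],ctrl.hand_in())"
```

```text
the job is handed in; nothing more can be done
20.55 None
```

I tipped both crates onto their backs with the half-open fingertips, and the stamped one now lies across the dispatch line. The red stamp showed on the right-hand crate's underside, so I pushed that one sideways until the line ran under its middle, then backed the arm off and handed in at about 20.6 s.

**Stamped crate (last top picture):** its middle is about 2 mm from the line's centre and 16 mm from the middle of the line's length. It is turned by about 0.11 rad.

**Bare crate:** its middle is about 198 mm from the line, and it lies flat.

**Everything else:** the bystanders looked unmoved in the last pictures; I did not measure them again. The arm was clear of everything.

**One thing went wrong:** on the first tip the fingertips jammed against the sloping wall and the wrist force read about 62 N, against the 120 N limit. I raised the fingers out of the jam and finished that tip. The second crate I tipped with the fingers following the wall's arc, at near-zero force in the end-of-step readings.

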